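Check the probes of a shaft gauge by fingertip

ROBOT

A 6-joint arm with a two-finger parallel gripper is mounted at the origin on the work surface. World frame = base frame: x ahead of the robot, y to its left, z up, the work surface at z = 0. Lengths are in m, angles in degrees, forces in N, time in s.
With the tool pointing down it reaches from about 0.375 to 0.975 m from the base axis. Payload 3.8 kg.
Tool frame: the origin (TCP) lies at the very end of the fingers, on their centre line; the grasp point (between the pads) lies 19 mm behind it (r.grasp_offset is the distance from the TCP to the grasp point, in m); x points along the fingers, z is the direction in which the jaws open and shut, and the axes are right-handed (so a half turn about x gives the same grasp; the last joint's range is limited). The gripper opens to 85 mm and grips with 20 to 120 N. Pads are 22 mm wide; open, the fingers measure 114 mm over their backs; the gripper's body (76 mm by 85 mm) begins 54 mm behind the grasp point. The pads swing forward as they close: fully open they stand 13 mm farther back than shut.
Start: joints at [-77.859, 15.12, 91.902, -0, 72.978, -2.114], TCP at [0.166, -0.654, 0.231] pointing down, gripper open.
Joint ranges: [-150.88, 150.88], [-54.13, 125.18], [17.81, 147.31], [-75.09, 255.09], [0, 152.58], [-146.25, 146.25]. Speed limits (degrees/s): [147.25, 147.25, 180, 180, 180, 180].

INTERFACE

Orientations are given as a 3x3 rotation matrix whose columns are the frame's x, y, z axes.
In Python, from plant import r gives the robot as it stands.
- The arm moves only by the tool play_rows, never from a script. Its argument "motion" is text: rows parted by semicolons, each of 6 numbers parted by spaces: the shift along the tool's x, y, z in m, then the turn, a rotation vector about the tool's x, y, z in degrees. In form: tx ty tz rx ry rz; .... A call has 1 to 5 rows; each row shifts and turns the commanded pose from where the row before left it, along the tool's axes as they then stand; what a row does not reach is not made up. A row lasts 1/8 s, in which the tool goes at most 62.5 mm and 10.7 degrees, less where a joint would pass 70% of its speed; a pose out of reach is approached as far as the arm can. A call with a gripper value outside its range is refused whole. "grip" is the opening, from 0 (shut) to 1 (fully open), set as the call begins (left out, the last holds). The fingers move at their own pace and stop on an object; "force" is the grip in N (left out, the last holds). Time passes only in rows, so rows that do not move let the fingers close. It gives the time, the measured TCP pose, the force and the opening at its end, in the units of the state.
- r.sense(): the state, without advancing time (a new reading comes with each control period).
- r.get_image(name): name is "side" or "top"; returns a dict with "img" (480x640x3 uint8, red, green, blue), "z_map" (480x640 float32, m along the optical axis (not along the pixel's ray), 0 where there is no reading), "intrinsics" (3x3 intrinsics, pixels), "extrinsics" (4x4, takes a point from world to camera coordinates). Camera axes: x right, y down, z forward; pixel columns grow to the right and rows downward; lengths in m; the calibration is good to about 2 mm. A picture is of the moment at which its call begins.
- r.finish_job(): hands the job in, once; it reports no verdict.
The state is a dict: "time": time; "joint_positions": joint angles; "qd": joint speeds; "effort": joint torques, N m; "tool_pos": TCP position; "tool_rot": TCP orientation; "wrist_force": force on the tool from outside, world axes, zero at the start; "torque": the same for the moment, N m; "finger_gap": opening from 0.0 (shut) to 1.0 (fully open).
Only numpy, scipy, OpenCV 4.12 (cv2) and the standard library are available. Lean on these libraries where they do the work, as an engineer would, in place of code of your own. Each camera call takes 0.05 s, during which the arm holds its last target. There are 200 camera calls.

TASK

Before the shaft gauge is zeroed, check by touch that its five upright probes move freely: work along the row with a fingertip from the end with the tall stop post, one probe after the other, pressing each button lightly straight down by about 4 mm, and let it spring right out again before you press the next. Never push a probe to its bottom stop (10 mm), pinch it or knock it sideways, and do not bump the rest of the fixture. Pick nothing up, leave all the loose things as they lie, and finish with the hand clear.

Things in the scene. Friction and masses are not known exactly. Their poses are not given: they have to be found in the camera images.
- fixture: shaft gauging fixture bolted down: a steel base plate 150 x 380 x 25 mm with a black rail (34 mm wide, its top 95 mm above the bench) along its middle that holds five upright probes in a row, and an aluminium V-rest 20 mm thick at each end of the row (137 mm from the middle, 50 mm deep, tops 163 mm above the bench). Origin: centre of the underside, on the bench. Its y axis is the line of the row, x across it (away from the robot at yaw 0), z up
- probe_a: upright pencil probe, the farthest to the fixture's -y end of the row, at y = -90 mm on the fixture's centre line: a steel body 8 mm in diameter, clamped in the rail, with a sprung plunger on top that ends in a flat steel button 12 mm in diameter and 3.5 mm thick above a black rubber sleeve. Origin: centre of the button's upper face while the plunger is fully out (132 to 154 mm above the bench; every probe is clamped at its own height); z up
- probe_b: upright pencil probe, second from the -y end of the row, at y = -44 mm on the fixture's centre line: a steel body 8 mm in diameter, clamped in the rail, with a sprung plunger on top that ends in a flat steel button 12 mm in diameter and 3.5 mm thick above a black rubber sleeve. Origin: centre of the button's upper face while the plunger is fully out (132 to 154 mm above the bench; every probe is clamped at its own height); z up
- probe_c: upright pencil probe, the middle one of the row, at y = 0 mm on the fixture's centre line: a steel body 8 mm in diameter, clamped in the rail, with a sprung plunger on top that ends in a flat steel button 12 mm in diameter and 3.5 mm thick above a black rubber sleeve. Origin: centre of the button's upper face while the plunger is fully out (132 to 154 mm above the bench; every probe is clamped at its own height); z up
- probe_d: upright pencil probe, second from the +y end of the row, at y = 48 mm on the fixture's centre line: a steel body 8 mm in diameter, clamped in the rail, with a sprung plunger on top that ends in a flat steel button 12 mm in diameter and 3.5 mm thick above a black rubber sleeve. Origin: centre of the button's upper face while the plunger is fully out (132 to 154 mm above the bench; every probe is clamped at its own height); z up
- probe_e: upright pencil probe, the farthest to the +y end of the row, at y = 90 mm on the fixture's centre line: a steel body 8 mm in diameter, clamped in the rail, with a sprung plunger on top that ends in a flat steel button 12 mm in diameter and 3.5 mm thick above a black rubber sleeve. Origin: centre of the button's upper face while the plunger is fully out (132 to 154 mm above the bench; every probe is clamped at its own height); z up
- plunger_a (a joint): how far the plunger of probe_a is pressed straight down (m): 0 fully out, 0.010 at its bottom stop; it springs back by itself, spring force about 0.5 N at the start rising to 2 N at the stop
- plunger_b (a joint): how far the plunger of probe_b is pressed straight down (m): 0 fully out, 0.010 at its bottom stop; it springs back by itself, spring force about 0.5 N at the start rising to 2 N at the stop
- plunger_c (a joint): how far the plunger of probe_c is pressed straight down (m): 0 fully out, 0.010 at its bottom stop; it springs back by itself, spring force about 0.5 N at the start rising to 2 N at the stop
- plunger_d (a joint): how far the plunger of probe_d is pressed straight down (m): 0 fully out, 0.010 at its bottom stop; it springs back by itself, spring force about 0.5 N at the start rising to 2 N at the stop
- plunger_e (a joint): how far the plunger of probe_e is pressed straight down (m): 0 fully out, 0.010 at its bottom stop; it springs back by itself, spring force about 0.5 N at the start rising to 2 N at the stop
- stop_post: plain steel post 15 mm in diameter standing on the base plate beyond the V-rest, on the row's line, 170 mm from the middle, at one end or the other; its top is 175 mm above the bench. It marks the end to begin from. Origin: centre of its foot, 25 mm above the bench. (At the other end stands only a black thumbscrew 22 mm across, its top 53 mm above the bench)
- gauge_block: loose steel gauge block 30 x 9 mm, 20 mm high, standing on top of the black rail between probe_c and probe_d; origin under its centre. Leave alone
- setting_ring: loose steel ring, outside diameter 44 mm, 16 mm high, lying on the fixture's base plate on the robot's side of the rail; origin under its centre. Leave alone
- tip_jar: loose small closed jar for spare tips, 30 mm across, 36 mm high, standing on the fixture's base plate on the side of the rail away from the robot; origin under its centre. Leave alone
- micrometer: loose outside micrometer with grey bow, 155 mm long, 18 mm high, lying on the bench to the right; origin on the bench, at the centre of the bow. Leave alone
- dial_stand: loose dial indicator on a stand with a dark 60 x 50 x 55 mm base, 218 mm high, standing on the bench to the left; origin under the base's centre. Leave alone
- oil_bottle: loose small white bottle with black cap, 40 mm across, 85 mm high, on the bench to the right; origin under its centre. Leave alone
- brush: loose cleaning brush 170 mm long lying on the bench to the left; origin under its middle. Leave alone

How it is judged (in metres and radians):
On the way, in this order (a step that is already met when the one before it is completed fails the run):
1. the first probe from the stop post's end pressed in by 2 mm or more, the other four out (((y of stop_post in the frame of fixture below 0 m and value of joint plunger_a above 0.002 m and value of joint each of plunger_b, plunger_c, plunger_d, plunger_e below 0.001 m) or (y of stop_post in the frame of fixture above 0 m and value of joint plunger_e above 0.002 m and value of joint each of plunger_a, plunger_b, plunger_c, plunger_d below 0.001 m))), for 0.05 s.
2. the second probe from the stop post's end pressed in by 2 mm or more, the other four out (((y of stop_post in the frame of fixture below 0 m and value of joint plunger_b above 0.002 m and value of joint each of plunger_a, plunger_c, plunger_d, plunger_e below 0.001 m) or (y of stop_post in the frame of fixture above 0 m and value of joint plunger_d above 0.002 m and value of joint each of plunger_a, plunger_b, plunger_c, plunger_e below 0.001 m))), for 0.05 s.
3. the third probe from the stop post's end pressed in by 2 mm or more, the other four out (((y of stop_post in the frame of fixture below 0 m and value of joint plunger_c above 0.002 m and value of joint each of plunger_a, plunger_b, plunger_d, plunger_e below 0.001 m) or (y of stop_post in the frame of fixture above 0 m and value of joint plunger_c above 0.002 m and value of joint each of plunger_a, plunger_b, plunger_d, plunger_e below 0.001 m))), for 0.05 s.
4. the fourth probe from the stop post's end pressed in by 2 mm or more, the other four out (((y of stop_post in the frame of fixture below 0 m and value of joint plunger_d above 0.002 m and value of joint each of plunger_a, plunger_b, plunger_c, plunger_e below 0.001 m) or (y of stop_post in the frame of fixture above 0 m and value of joint plunger_b above 0.002 m and value of joint each of plunger_a, plunger_c, plunger_d, plunger_e below 0.001 m))), for 0.05 s.
5. the last probe from the stop post's end pressed in by 2 mm or more, the other four out (((y of stop_post in the frame of fixture below 0 m and value of joint plunger_e above 0.002 m and value of joint each of plunger_a, plunger_b, plunger_c, plunger_d below 0.001 m) or (y of stop_post in the frame of fixture above 0 m and value of joint plunger_a above 0.002 m and value of joint each of plunger_b, plunger_c, plunger_d, plunger_e below 0.001 m))), for 0.05 s.
At the end, for the whole second after the job is handed in: after the five probes have been pressed one at a time in order from the stop post's end (each 2 mm or more in while the other four are within 1 mm of fully out), all plungers are within 1 mm of fully out and every loose thing is within 10 mm of where it was (value of joint each of plunger_a, plunger_b, plunger_c, plunger_d, plunger_e below 0.001 m and distance of each of gauge_block, setting_ring, tip_jar, micrometer, dial_stand, oil_bottle, brush from where it was at the start of the episode below 0.01 m); the robot touches nothing.
It fails at once if a plunger pressed more than 8 mm in, close to its bottom stop (value of joint any of plunger_a, plunger_b, plunger_c, plunger_d, plunger_e above 0.008 m).
It fails at once if a probe pinched, knocked sideways or pushed hard (over 12 N) (contact force between any of the fingers, the arm and probe_a above 12 N or contact force between any of the fingers, the arm and probe_b above 12 N or contact force between any of the fingers, the arm and probe_c above 12 N or contact force between any of the fingers, the arm and probe_d above 12 N or contact force between any of the fingers, the arm and probe_e above 12 N).
It fails at once if the fixture's rests, rail, base or stop post bumped (over 15 N) (contact force between any of the fingers, the arm and fixture above 15 N or contact force between any of the fingers, the arm and stop_post above 15 N).
It fails at once if a loose thing lifted or shifted by more than 15 mm (distance of any of gauge_block, setting_ring, tip_jar, micrometer, dial_stand, oil_bottle, brush from where it was at the start of the episode above 0.015 m).
It also fails if it takes over 45 s, if anything falls off the work surface, if the arm or the gripper's body presses on something with over 40 N, if the wrist force passes 120 N, or if a joint passes its speed limit or range.

## Working session

There is one attempt and no reset: what is moved stays moved. The work goes in short steps, Python scripts to look and compute and a tool call to move; the robot and the scene stay as the last step left them, time stands still between calls to the robot, and variables do not carry over. Pictures are saved under pics/ and viewed, about 8 in all and at most 12, crops included, and the job is handed in when it is done.

Besides the shell and the picture viewer there is one more tool, called by a JSON object that holds its "fn" and its "kwargs". play_rows: Moves the arm, as the interface text tells. Its arguments: {"type":"object","properties":{"motion":{"type":"string"},"grip":{"type":"number"},"force":{"type":"number"}},"required":["motion"]}

```bash
ls; mkdir -p pics
python3 - <<'E'
from plant import r
import cv2,numpy as np
s=r.sense(); print({k:np.round(v,4).tolist() for k,v in s.items()})
for n in("top","side"):
    d=r.get_image(n); np.savez(f"{n}0.npz",**d); cv2.imwrite(f"pics/{n}0.png",d["img"][...,::-1])
    print(n,d["intrinsics"].round(1).tolist(),np.linalg.inv(d["extrinsics"]).round(3).tolist())
E
```

```text
pics
{'time': 0.0, 'joint_positions': [-77.8596, 15.169, 91.9813, -0.0006, 72.9782, -2.1119], 'qd': [0.0618, 0.0949, 0.0198, -0.0778, 0.0218, -0.0758], 'effort': [0.0004, -51.5103, -36.7312, -0.0002, 0.013, -0.0], 'tool_pos': [0.166, -0.6535, 0.23], 'tool_rot': [[-0.0005, 0.9692, 0.2462], [0.0022, 0.2462, -0.9692], [-1.0, 0.0001, -0.0022]], 'wrist_force': [-0.1996, 0.6628, -0.3319], 'torque': [-0.0275, 0.0099, 0.0296], 'finger_gap': 0.9981}
top [[611.5, 0.0, 322.9], [0.0, 611.5, 236.6], [0.0, 0.0, 1.0]] [[-0.057, -0.974, 0.221, 0.151], [-0.998, 0.055, -0.016, 0.011], [0.004, -0.221, -0.975, 1.754], [0.0, 0.0, 0.0, 1.0]]
side [[446.3, 0.0, 324.0], [0.0, 446.3, 243.5], [0.0, 0.0, 1.0]] [[0.961, -0.178, 0.211, 0.307], [-0.276, -0.578, 0.768, -0.795], [-0.015, -0.796, -0.605, 0.743], [0.0, 0.0, 0.0, 1.0]]
```

View pics/top0.png

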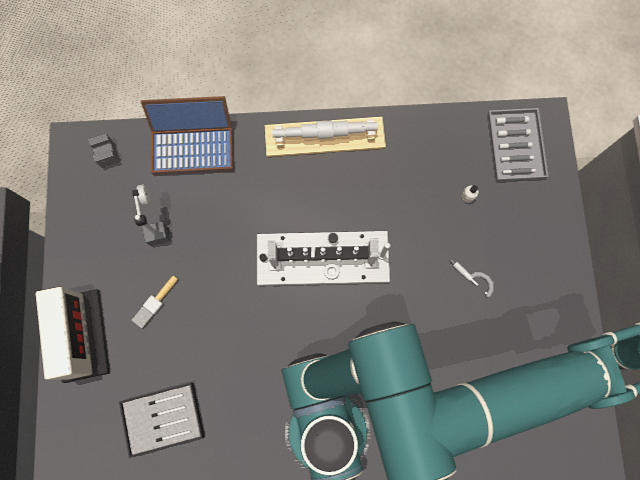

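View pics/side0.png

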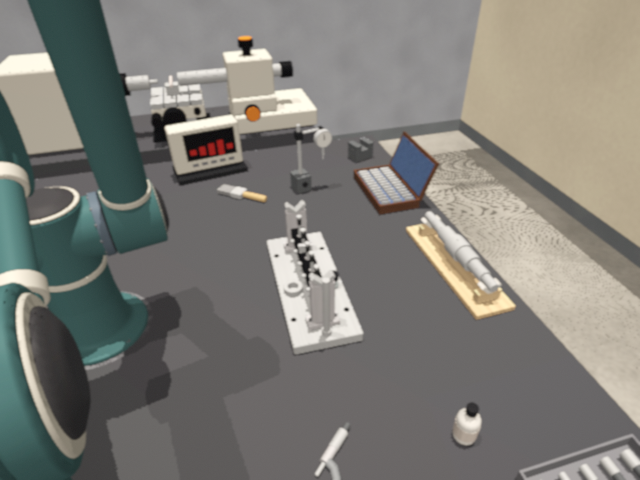

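Top view: the stop post stands at the right end (386,250), the world −y side, and the thumbscrew at the left (263,257). The gauge block at (312,252) is on the +y side of the middle, so yaw is about 0 and the order is a→e. The side view confirms the layout, with the post at the near end. Next I measure the fixture.

```bash
cat > h.py <<'E'
import numpy as np,cv2
def load(n): return dict(np.load(n+".npz"))
def pts(d):  # world point map
    K,E=d["intrinsics"],d["extrinsics"]; z=d["z_map"].astype(float)
    v,u=np.mgrid[:480,:640]
    c=np.stack([(u-K[0,2])/K[0,0]*z,(v-K[1,2])/K[1,1]*z,z],-1)
    return (c-E[:3,3])@E[:3,:3]
def ray(d,u,v,h):  # pixel -> world at height h
    K,E=d["intrinsics"],d["extrinsics"]; R=E[:3,:3]; o=-R.T@E[:3,3]
    g=R.T@np.linalg.inv(K)@[u,v,1]; return o+g*(h-o[2])/g[2]
def proj(d,p):
    K,E=d["intrinsics"],d["extrinsics"]; q=K@(E[:3,:3]@p+E[:3,3]); return q[:2]/q[2]
E
python3 - <<'E'
from h import *
d=load("top0"); P=pts(d)
print("bench z",np.median(P[290:330,220:260,2]))
sl=(slice(225,292),slice(250,396)); Q=P[sl]; hz=Q[...,2]
m=(hz>.015)&(hz<.035); print("plate z",np.median(hz[m]),m.sum())
g=cv2.cvtColor(d["img"],cv2.COLOR_RGB2GRAY)
mk=((g>150)).astype(np.uint8); mk[:225]=0;mk[292:]=0;mk[:,:250]=0;mk[:,396:]=0
# plate-level pixels of both masks -> minAreaRect in world
pl=Q[m][:,:2]
r=cv2.minAreaRect((pl*1000).astype(np.float32)); print("depth rect",r)
for s in("top0","side0"):
    dd=load(s);PP=pts(dd)
    c=(PP[...,2]>.12)&(PP[...,2]<.19)&(PP[...,0]>.3)&(PP[...,0]<.7)&(abs(PP[...,1])<.25)
    n,l,st,ce=cv2.connectedComponentsWithStats(c.astype(np.uint8))
    for i in range(1,n):
        q=PP[l==i]; print(s,st[i].tolist(),np.median(q,0).round(4),q[:,2].max().round(4))
a=cv2.resize(d["img"][225:292,250:396],None,fx=5,fy=5,interpolation=cv2.INTER_CUBIC)
dd=load("side0")["img"][190:350,250:370]; cv2.imwrite("pics/topc.png",a[...,::-1]); cv2.imwrite("pics/sidec.png",cv2.resize(dd,None,fx=3.7,fy=3.7,interpolation=cv2.INTER_CUBIC)[...,::-1])
E
```

```text
bench z 0.00019265393673736927
plate z 0.025116658464975416 4510
depth rect ((486.1610107421875, -13.692611694335938), (377.85943603515625, 161.31503295898438), 88.21807098388672)
top0 [369, 238, 9, 21, 166] [ 0.476  -0.1473  0.1508] 0.1704
top0 [267, 240, 9, 21, 170] [0.4864 0.1234 0.1517] 0.1675
top0 [382, 243, 8, 9, 50] [ 0.4738 -0.1805  0.168 ] 0.18
top0 [287, 247, 4, 6, 19] [0.4837 0.0774 0.1523] 0.1622
top0 [303, 247, 4, 6, 19] [0.481  0.0362 0.1433] 0.1497
top0 [320, 247, 5, 6, 18] [ 0.4818 -0.0121  0.1379] 0.1456
top0 [337, 247, 4, 5, 19] [ 0.4784 -0.0552  0.1433] 0.1495
top0 [354, 246, 4, 6, 20] [ 0.4778 -0.1013  0.1436] 0.1503
top0 [314, 250, 1, 1, 1] [0.4838 0.0096 0.1227] 0.1227
side0 [285, 200, 22, 39, 393] [0.4853 0.1143 0.1405] 0.1626
side0 [305, 241, 10, 22, 94] [ 0.4812 -0.0557  0.1336] 0.1489
side0 [310, 264, 26, 40, 599] [ 0.4752 -0.1589  0.1436] 0.1769
```

View pics/topc.png

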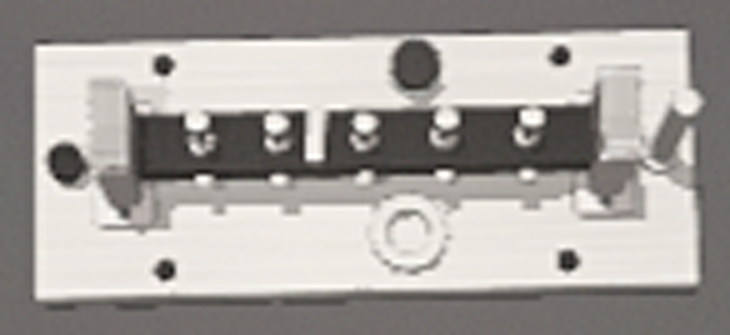

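View pics/sidec.png

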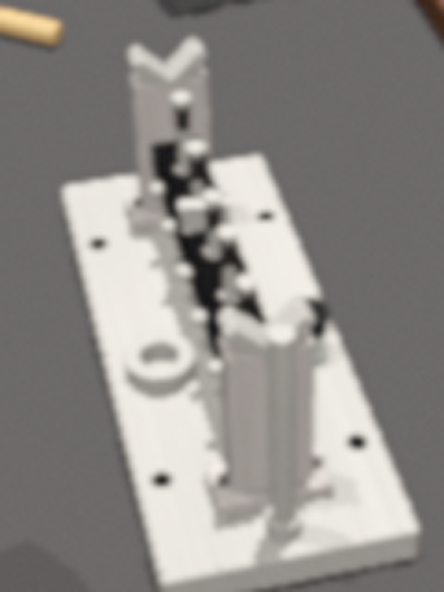

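Top crop: buttons at the tops of the five probes at about (289,249), (305,249), (322,249), (339,248) and (356,248) in full-image pixels, with a white gauge block between c and d. Side crop: the tall post is at the near end. Single-frame depth is noisy, so I average a few frames.

Run:
```python
from plant import r
from h import *
L=[r.get_image("top") for _ in range(14)]
d=L[0]; Z=np.stack([l["z_map"] for l in L]); print("frame noise",Z.std(0)[240:260,290:350].mean())
d=dict(d); d["z_map"]=np.where((Z>0).sum(0)>0,np.ma.masked_equal(Z,0).mean(0).filled(0),0); d["img"]=np.mean([l["img"] for l in L],0).astype(np.uint8)
np.savez("topavg.npz",**d); P=pts(d); np.set_printoptions(linewidth=200,suppress=True)
for u in(354,337,320,303,287):
    print(u);print((P[244:255,u-3:u+8,2]*1000).round(0).astype(int)); 
g=cv2.cvtColor(d["img"],cv2.COLOR_RGB2GRAY)
print(g[244:255,284:294]); 
# plate pose from plate-level pixels' corners on plane z=25 mm
m=(abs(P[...,2]-.025)<.004)&(P[...,0]>.35)&(P[...,0]<.62)&(abs(P[...,1]+.012)<.25)
print(cv2.minAreaRect((P[m][:,:2]*1000).astype(np.float32)))
mk=((g>140)).astype(np.uint8); mk[:225]=0;mk[292:]=0;mk[:,:250]=0;mk[:,396:]=0
c=max(cv2.findContours(mk,0,cv2.CHAIN_APPROX_NONE)[0],key=cv2.contourArea)[:,0]
W=np.array([ray(d,u,v,.025)[:2]*1000 for u,v in c]); print(cv2.minAreaRect(W.astype(np.float32)))
```

```text
frame noise 0.031417634
354
[[ 24  25  26  29  25  26  26  27  26  25  25]
 [ 24  25  25  26  24  25  24  27  26  23  26]
 [ 95  95  94  96 147 145  95  96  95  94  94]
 [ 93  93  94 146 144 144 143  96  97  96  97]
 [ 95  96  96 146 147 145 144  95  94  96  95]
 [ 94  94  95 145 145 146 145  95  94  95  94]
 [ 97  95  97 133 135 142  94  94  95  94  97]
 [ 97  95  96 116 127 122  94  94  96  95  95]
 [ 94  94  96 103 106  94  94  94  95  95  95]
 [ 96  97  97  97  96  94  98  94  97  95  93]
 [ 96  95  93  94  94  94  96  96  93  97  95]]
337
[[ 27  24  26  24  25  25  25  23  23  24  26]
 [ 24  26  27  24  25  25  25  25  24  26  25]
 [ 24  91  92  93  95  94  94  95  94  96  95]
 [ 95  96  96 146 146 145 147  96  97  95  97]
 [ 95  96  97 147 146 146 145  96  93  96  94]
 [ 95  96  94 146 147 146 146  96  94  96  93]
 [ 96  94  93 135 145 147 132  94  92  95  95]
 [ 95  94  98 124 134 130  97  96  96  94  96]
 [ 92  96  96 106 112 108  97  96  98  95  95]
 [ 97  97  94  97  97  96  96  96  95  97  97]
 [ 95  96  95  94  94  95  93  96  94  93  95]]
320
[[ 27  25  25  25  24  26  2
[... 1509 characters left out ...]
99  99  96  96  95  96]]
[[231 231 232 231 231 231 231 231 232 231]
 [233 233 232 232 232 232 232 232 233 232]
 [237 237 236 234 233 232 234 237 238 239]
 [206 205 176 206 228 230 191 153 160 164]
 [ 86  85  66 212 236 234 237 180  62  68]
 [ 62  61  54 223 244 240 246 191  53  60]
 [ 65  65  59 175 238 252 220 132  54  61]
 [ 67  66  63  69 109 115  85  89  78  59]
 [ 68  67  64  99 149 114  60 183 170  90]
 [ 68  67  65 102 175 151 101 152 130  71]
 [ 69  69  67  63 228 208 146 177 139  57]]
((481.8509826660156, -13.702072143554688), (377.0869445800781, 150.2733612060547), 88.13319396972656)
((481.31622314453125, -17.524093627929688), (384.3236999511719, 149.5283203125), 88.12339782714844)
```

```bash
cat > rows.py <<'E'
import numpy as np
from scipy.spatial.transform import Rotation as R
def rows(p0,R0,p1,R1,n):
    rv=(R.from_matrix(R0).inv()*R.from_matrix(R1)).as_rotvec(); out=[]
    st=R.from_rotvec(rv/n); A=R.from_matrix(R0); d=(np.array(p1)-p0)/n
    for i in range(n):
        out.append(np.r_[A.inv().apply(d),np.degrees(rv/n)]); A=A*st
    return out
yaw=np.radians(-1.87); c,s=np.cos(yaw),np.sin(yaw)
GOAL=np.array([[0,-s,c],[0,c,s],[-1,0,0]]);
E
python3 - <<'E'
from plant import r
from h import *; from rows import *
P=pts(load("topavg"))
for n,u,h in(("a",354,.145),("b",337,.146),("c",320,.1395),("d",303,.1435),("e",287,.1545)):
    Q=P[243:256,u-3:u+8].reshape(-1,3); Q=Q[abs(Q[:,2]-h)<.004]; print(n,len(Q),Q.mean(0).round(4),np.median(Q[:,2]).round(4))
print(np.linalg.det(GOAL)); s=r.sense(); print(s["tool_pos"],s["time"])
for w in rows(s["tool_pos"],s["tool_rot"],[.4785,-.103,.23],GOAL,13): print(w.round(4))
E
```

```text
a 15 [ 0.4788 -0.1021  0.145 ] 0.1452
b 14 [ 0.48   -0.0563  0.1461] 0.1461
c 16 [ 0.4815 -0.0129  0.1394] 0.1396
d 15 [0.4834 0.0351 0.1433] 0.1434
e 14 [0.4846 0.0774 0.1544] 0.1544
1.0
[ 0.1662134  -0.65422084  0.23133256] 0.8
[ 1.0000e-04  3.3700e-02 -3.5200e-02 -5.6827e+00  3.0000e-04  1.0000e-04]
[ 1.0000e-04  3.7000e-02 -3.1700e-02 -5.6827e+00  3.0000e-04  1.0000e-04]
[ 1.0000e-04  4.0000e-02 -2.7800e-02 -5.6827e+00  3.0000e-04  1.0000e-04]
[ 1.0000e-04  4.2600e-02 -2.3700e-02 -5.6827e+00  3.0000e-04  1.0000e-04]
[ 1.0000e-04  4.4700e-02 -1.9400e-02 -5.6827e+00  3.0000e-04  1.0000e-04]
[ 1.0000e-04  4.6400e-02 -1.4900e-02 -5.6827e+00  3.0000e-04  1.0000e-04]
[ 1.0000e-04  4.7600e-02 -1.0200e-02 -5.6827e+00  3.0000e-04  1.0000e-04]
[ 1.0000e-04  4.8400e-02 -5.5000e-03 -5.6827e+00  3.0000e-04  1.0000e-04]
[ 1.0000e-04  4.8700e-02 -6.0000e-04 -5.6827e+00  3.0000e-04  1.0000e-04]
[ 1.0000e-04  4.8600e-02  4.2000e-03 -5.6827e+00  3.0000e-04  1.0000e-04]
[ 1.0000e-04  4.7900e-02  9.0000e-03 -5.6827e+00  3.0000e-04  1.0000e-04]
[ 1.0000e-04  4.6800e-02  1.3700e-02 -5.6827e+00  3.0000e-04  1.0000e-04]
[ 1.0000e-04  4.5200e-02  1.8200e-02 -5.6827e+00  3.0000e-04  1.0000e-04]
```

{"fn": "play_rows", "kwargs": {"motion": "0 0.0337 -0.0352 -5.68 0 0; 0 0.037 -0.0317 -5.68 0 0; 0 0.04 -0.0278 -5.68 0 0; 0 0.0426 -0.0237 -5.68 0 0; 0 0.0447 -0.0194 -5.68 0 0", "grip": 0, "force": 20}}

```text
time: 1.42
tool_pos: [0.287, -0.4409, 0.2315]
tool_rot: [[0.001, 0.733, 0.68], [-0.0, 0.68, -0.733], [-1.0, 0.0, 0.001]]
wrist_force: [0.6, 0.2, -1.0]
finger_gap: -0.001
```

{"fn": "play_rows", "kwargs": {"motion": "0 0.0464 -0.0149 -5.68 0 0; 0 0.0476 -0.0102 -5.68 0 0; 0 0.0484 -0.0055 -5.68 0 0; 0 0.0487 -0.0006 -5.68 0 0; 0 0.0486 0.0042 -5.68 0 0"}}

```text
time: 2.05
tool_pos: [0.4072, -0.229, 0.2317]
tool_rot: [[0.001, 0.322, 0.947], [-0.001, 0.947, -0.322], [-1.0, -0.0, 0.001]]
wrist_force: [0.8, -0.5, -0.4]
finger_gap: 0.001
```

{"fn": "play_rows", "kwargs": {"motion": "0 0.0479 0.009 -5.68 0 0; 0 0.0468 0.0137 -5.68 0 0; 0 0.0452 0.0182 -5.68 0 0; 0 0 0 0 0 0; 0 0 0 0 0 0"}}

```text
time: 2.68
tool_pos: [0.4785, -0.1033, 0.2313]
tool_rot: [[-0.0, 0.033, 0.999], [-0.001, 0.999, -0.033], [-1.0, -0.001, -0.0]]
wrist_force: [-0.1, -0.7, 0.7]
finger_gap: -0.003
```

Run:
```python
from plant import r
from h import *; from rows import *
L=[r.get_image("side") for _ in range(6)]; d=dict(L[0]); Z=np.stack([l["z_map"] for l in L]); d["z_map"]=np.ma.masked_equal(Z,0).mean(0).filled(0)
np.savez("side1.npz",**d); s=r.sense(); t=s["tool_pos"]; print(s["time"],t,s["wrist_force"],s["finger_gap"]); print(np.round(s["tool_rot"],3).tolist())
P=pts(d); m=(np.hypot(P[...,0]-t[0],P[...,1]-t[1])<.03)&(P[...,2]>.15)
v,u=np.nonzero(m); print(u.min(),u.max(),v.min(),v.max(), "TCP px",proj(d,t)); Q=P[m]
for z in np.arange(.20,.30,.005):
    q=Q[abs(Q[:,2]-z)<.0025]; 
    if len(q): print(round(z,3),len(q),q.min(0).round(3),q.max(0).round(3))
x,y=proj(d,t).astype(int); I=d["img"][max(y-100,0):y+90,x-100:x+100]; cv2.imwrite("pics/s1.png",cv2.resize(I,None,fx=3,fy=3,interpolation=cv2.INTER_CUBIC)[...,::-1])
```

```text
2.975 [ 0.47830303 -0.10408066  0.23130559] [-0.23834949 -0.19470438 -0.34327252] -0.0029671190712363365
[[0.0, 0.035, 0.999], [-0.0, 0.999, -0.035], [-1.0, -0.0, 0.0]]
288 329 9 234 TCP px [314.85910897 232.05925649]
0.235 13 [ 0.472 -0.116  0.233] [ 0.484 -0.108  0.237]
0.24 24 [ 0.466 -0.115  0.238] [ 0.489 -0.101  0.242]
0.245 31 [ 0.465 -0.115  0.243] [ 0.491 -0.102  0.247]
0.25 35 [ 0.465 -0.115  0.248] [ 0.491 -0.096  0.252]
0.255 34 [ 0.464 -0.115  0.253] [ 0.492 -0.097  0.257]
0.26 33 [ 0.465 -0.115  0.258] [ 0.491 -0.098  0.262]
0.265 31 [ 0.464 -0.115  0.263] [ 0.492 -0.109  0.267]
0.27 27 [ 0.463 -0.116  0.268] [ 0.49  -0.103  0.272]
0.275 51 [ 0.45  -0.118  0.273] [ 0.504 -0.092  0.277]
0.28 67 [ 0.45  -0.118  0.278] [ 0.504 -0.091  0.282]
0.285 99 [ 0.45  -0.118  0.283] [ 0.508 -0.092  0.287]
0.29 69 [ 0.45  -0.117  0.288] [ 0.506 -0.093  0.292]
0.295 25 [ 0.462 -0.121  0.293] [ 0.506 -0.097  0.297]
```

View pics/s1.png

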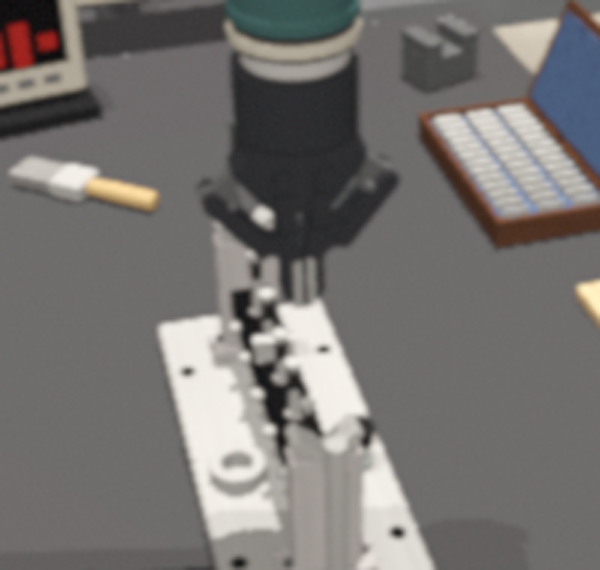

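The shut fingertip's underside agrees with the TCP height (about 0.232), it is 22 mm wide along the row, and the post and V-rest are well clear. Next I descend over probe a.

{"fn": "play_rows", "kwargs": {"motion": "0.035 0.001 0 0 0 0; 0.035 0 0 0 0 0; 0.0068 0 0 0 0 0; 0 0 0 0 0 0; 0 0 0 0 0 0"}}

```text
time: 3.6
tool_pos: [0.48, -0.1026, 0.1562]
tool_rot: [[0.003, 0.034, 0.999], [-0.001, 0.999, -0.034], [-1.0, -0.001, 0.003]]
wrist_force: [-0.5, -0.2, -0.0]
finger_gap: 0.0
```

```bash
cat > f.py <<'E'
from plant import r
import numpy as np,sys
S=[]
for _ in range(int(sys.argv[1])):
    r.get_image("side"); s=r.sense(); S.append(np.r_[s["tool_pos"]*1000,s["wrist_force"]])
S=np.array(S); print(s["time"],S.mean(0).round(2),S.std(0).round(2))
E
python3 f.py 8
```

```text
4.0 [ 4.7942e+02 -1.0234e+02  1.5554e+02 -1.7000e-01 -2.0000e-02  1.1000e-01] [0.4  0.15 0.51 0.53 0.55 0.41]
```

{"fn": "play_rows", "kwargs": {"motion": "0.006 0 0 0 0 0; 0.005 0 0 0 0 0; 0.004 0 0 0 0 0; 0 0 0 0 0 0"}}

```text
time: 4.5
tool_pos: [0.4784, -0.1021, 0.1391]
tool_rot: [[-0.001, 0.033, 0.999], [0.0, 0.999, -0.033], [-1.0, 0.0, -0.001]]
wrist_force: [-0.8, -0.4, 2.4]
finger_gap: -0.003
```

```bash
python3 f.py 10
```

```text
5.0 [ 4.7859e+02 -1.0212e+02  1.3951e+02 -7.6000e-01 -2.0000e-02  1.0700e+00] [0.1  0.04 0.1  0.55 0.31 0.47]
```

```bash
python3 f.py 24
```

```text
6.2 [ 4.7869e+02 -1.0216e+02  1.3948e+02 -8.9000e-01  1.7000e-01  1.2000e+00] [0.02 0.01 0.02 0.52 0.41 0.52]
```

{"fn": "play_rows", "kwargs": {"motion": "-0.010 0 0 0 0 0; -0.020 0 0 0 0 0; 0 0 0 0 0 0; 0 0 0 0 0 0"}}

```text
time: 6.7
tool_pos: [0.4787, -0.1021, 0.1694]
tool_rot: [[0.0, 0.033, 0.999], [-0.0, 0.999, -0.033], [-1.0, -0.0, 0.0]]
wrist_force: [-0.6, -0.9, -0.6]
finger_gap: -0.003
```

```bash
python3 f.py 16
```

```text
7.5 [ 4.7847e+02 -1.0209e+02  1.6912e+02 -1.9000e-01  3.3000e-01 -5.0000e-02] [0.23 0.06 0.32 0.42 0.58 0.42]
```

Both measures put probe a's press at about 4.7–5.5 mm, so I use the same height rule for b, aiming for TCP z of 141.2 mm.

{"fn": "play_rows", "kwargs": {"motion": "0 0.023 0 0 0 0; 0 0.023 0 0 0 0; 0.008 0 0 0 0 0; 0.006 0 0 0 0 0; 0 0 0 0 0 0"}}

```text
time: 8.12
tool_pos: [0.4795, -0.0566, 0.1545]
tool_rot: [[-0.002, 0.034, 0.999], [0.0, 0.999, -0.034], [-1.0, -0.0, -0.002]]
wrist_force: [-0.5, -0.4, 0.3]
finger_gap: -0.002
```

{"fn": "play_rows", "kwargs": {"motion": "0.005 0 0 0 0 0; 0.005 0 0 0 0 0; 0.0043 0 0 0 0 0; 0 0 0 0 0 0; 0 0 0 0 0 0"}}

```text
time: 8.75
tool_pos: [0.4802, -0.0563, 0.1413]
tool_rot: [[-0.0, 0.033, 0.999], [-0.0, 0.999, -0.033], [-1.0, -0.0, -0.0]]
wrist_force: [-0.1, -0.3, 1.5]
finger_gap: 0.001
```

```bash
python3 f.py 24
```

```text
9.95 [480.24 -56.17 141.23  -0.57  -0.52   1.13] [0.02 0.02 0.06 0.54 0.39 0.55]
```

{"fn": "play_rows", "kwargs": {"motion": "-0.010 0 0 0 0 0; -0.015 0 0 0 0 0; 0 0 0 0 0 0; 0 0.022 0 0 0 0; 0 0.022 0 0 0 0"}}

```text
time: 10.58
tool_pos: [0.4817, -0.0119, 0.1664]
tool_rot: [[0.0, 0.034, 0.999], [0.0, 0.999, -0.034], [-1.0, 0.0, 0.0]]
wrist_force: [0.5, 0.3, -0.6]
finger_gap: 0.003
```

{"fn": "play_rows", "kwargs": {"motion": "0.010 0 0 0 0 0; 0.008 0 0 0 0 0; 0 0 0 0 0 0; 0.005 0 0 0 0 0; 0.004 0 0 0 0 0"}}

```text
time: 11.2
tool_pos: [0.4818, -0.0126, 0.139]
tool_rot: [[0.0, 0.034, 0.999], [-0.0, 0.999, -0.034], [-1.0, -0.0, 0.0]]
wrist_force: [0.1, 0.2, -0.0]
finger_gap: -0.002
```

{"fn": "play_rows", "kwargs": {"motion": "0.0046 0 0 0 0 0; 0 0 0 0 0 0; 0 0 0 0 0 0"}}

```text
time: 11.58
tool_pos: [0.4817, -0.0123, 0.1347]
tool_rot: [[-0.0, 0.033, 0.999], [-0.0, 0.999, -0.033], [-1.0, -0.0, -0.0]]
wrist_force: [-0.9, -1.0, 1.1]
finger_gap: 0.002
```

```bash
python3 f.py 24
python3 - <<'E'
from plant import r
import cv2
d=r.get_image("side"); cv2.imwrite("pics/s2.png",cv2.resize(d["img"][180:330,240:390],None,fx=4,fy=4,interpolation=cv2.INTER_CUBIC)[...,::-1])
E
```

```text
12.775 [ 4.8175e+02 -1.2210e+01  1.3466e+02 -3.7000e-01 -8.9000e-01  1.1700e+00] [0.02 0.01 0.07 0.56 0.43 0.46]
```

View pics/s2.png

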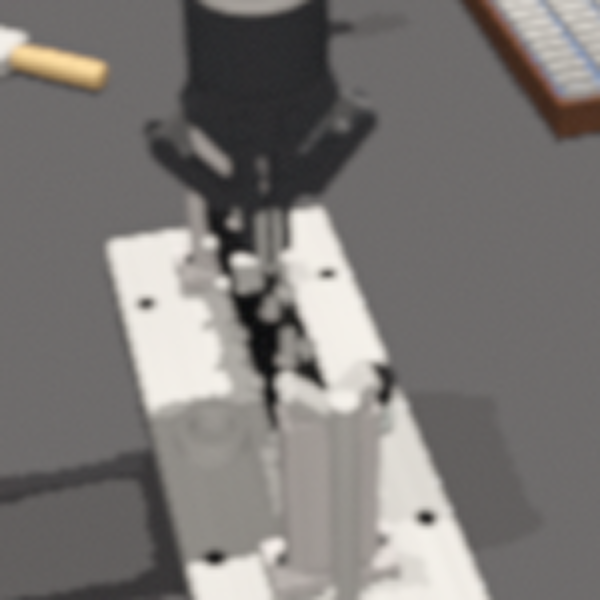

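The fingertip sits on c at about (270,255) in the crop, with the gauge block at (245,268) undisturbed, and the force implies about 4.5 mm. Next is d (TCP 138.5).

{"fn": "play_rows", "kwargs": {"motion": "-0.012 0 0 0 0 0; -0.015 0 0 0 0 0; 0 0 0 0 0 0; 0 0.024 0 0 0 0; 0 0.024 0 0 0 0"}}

```text
time: 13.45
tool_pos: [0.4833, 0.0361, 0.1617]
tool_rot: [[0.0, 0.034, 0.999], [0.0, 0.999, -0.034], [-1.0, 0.0, 0.0]]
wrist_force: [-0.6, -0.4, -0.3]
finger_gap: 0.003
```

{"fn": "play_rows", "kwargs": {"motion": "0.009 0 0 0 0 0; 0 0 0 0 0 0; 0.005 0 0 0 0 0; 0.005 0 0 0 0 0; 0.0041 0 0 0 0 0"}}

```text
time: 14.08
tool_pos: [0.4833, 0.0352, 0.1382]
tool_rot: [[0.0, 0.034, 0.999], [-0.0, 0.999, -0.034], [-1.0, -0.0, 0.0]]
wrist_force: [-0.3, -1.6, 1.1]
finger_gap: -0.001
```

{"fn": "play_rows", "kwargs": {"motion": "0 0 0 0 0 0; 0 0 0 0 0 0"}}

```text
time: 14.32
tool_pos: [0.4833, 0.0357, 0.1386]
tool_rot: [[-0.0, 0.033, 0.999], [-0.0, 0.999, -0.033], [-1.0, -0.0, -0.0]]
wrist_force: [-0.3, -0.8, 2.1]
finger_gap: -0.0
```

```bash
python3 f.py 24
```

```text
15.525 [ 4.8335e+02  3.5770e+01  1.3856e+02 -2.6000e-01 -7.3000e-01  1.3900e+00] [0.01 0.02 0.07 0.62 0.54 0.42]
```

{"fn": "play_rows", "kwargs": {"motion": "-0.015 0 0 0 0 0; -0.020 0 0 0 0 0; 0 0 0 0 0 0; 0 0.021 0 0 0 0; 0 0.0205 0 0 0 0"}}

```text
time: 16.15
tool_pos: [0.4843, 0.0776, 0.1731]
tool_rot: [[-0.0, 0.034, 0.999], [0.0, 0.999, -0.034], [-1.0, 0.0, -0.0]]
wrist_force: [-0.0, -0.3, -0.0]
finger_gap: 0.002
```

{"fn": "play_rows", "kwargs": {"motion": "0.010 0 0 0 0 0; 0 0 0 0 0 0; 0.005 0 0 0 0 0; 0.005 0 0 0 0 0; 0.004 0 0 0 0 0"}}

```text
time: 16.77
tool_pos: [0.4847, 0.0768, 0.1492]
tool_rot: [[-0.0, 0.034, 0.999], [-0.0, 0.999, -0.034], [-1.0, -0.0, -0.0]]
wrist_force: [-0.4, -0.7, 1.1]
finger_gap: 0.002
```

{"fn": "play_rows", "kwargs": {"motion": "0 0 0 0 0 0; 0 0 0 0 0 0"}}

```text
time: 17.02
tool_pos: [0.4847, 0.0772, 0.1496]
tool_rot: [[-0.0, 0.033, 0.999], [-0.0, 0.999, -0.033], [-1.0, -0.0, -0.0]]
wrist_force: [-0.5, -0.9, 1.8]
finger_gap: -0.001
```

```bash
python3 f.py 24
```

```text
18.225 [ 4.8474e+02  7.7250e+01  1.4956e+02  4.0000e-02 -9.2000e-01  1.1700e+00] [0.02 0.01 0.07 0.44 0.63 0.54]
```

{"fn": "play_rows", "kwargs": {"motion": "-0.015 0 0 0 0 0; -0.040 0 0 0 0 0; -0.05 0 0 0 0 0; -0.05 0 0 0 0 0; 0 -0.05 0 0 0 0"}}

```text
time: 18.85
tool_pos: [0.4861, 0.0291, 0.3114]
tool_rot: [[0.011, 0.028, 1.0], [0.001, 1.0, -0.028], [-1.0, 0.002, 0.011]]
wrist_force: [1.2, -0.7, -0.3]
finger_gap: 0.001
```

{"fn": "play_rows", "kwargs": {"motion": "0 -0.05 0 0 0 0; 0 -0.05 -0.01 0 0 0; 0 -0.05 -0.01 0 0 0; 0 -0.05 -0.02 0 0 0; 0 -0.05 -0.02 0 0 0"}}

```text
time: 19.48
tool_pos: [0.414, -0.2219, 0.3056]
tool_rot: [[0.001, 0.033, 0.999], [-0.0, 0.999, -0.033], [-1.0, -0.0, 0.001]]
wrist_force: [0.9, -0.5, -0.5]
finger_gap: 0.002
```

{"fn": "play_rows", "kwargs": {"motion": "0 -0.05 -0.02 0 0 0; 0 -0.05 -0.03 0 0 0; 0 -0.05 -0.03 0 0 0; 0 0 0 0 0 0; 0 0 0 0 0 0"}}

```text
time: 20.1
tool_pos: [0.3298, -0.3676, 0.305]
tool_rot: [[0.001, 0.034, 0.999], [0.0, 0.999, -0.034], [-1.0, 0.001, 0.001]]
wrist_force: [-0.1, 0.9, -0.2]
finger_gap: 0.003
```

Run:
```python
from plant import r
from h import *
L=[r.get_image("top") for _ in range(8)]; d=dict(L[0]); Z=np.stack([l["z_map"] for l in L]); d["z_map"]=np.ma.masked_equal(Z,0).mean(0).filled(0)
P=pts(d); s=r.sense(); print(s["time"],s["tool_pos"],s["wrist_force"])
for n,u,h in(("a",354,.145),("b",337,.146),("c",320,.1395),("d",303,.1435),("e",287,.1545)):
    Q=P[243:256,u-3:u+8].reshape(-1,3); Q=Q[abs(Q[:,2]-h)<.004]; print(n,len(Q),np.median(Q[:,2]).round(4))
a=load("topavg")["img"].astype(int); D=abs(a-d["img"]).max(2)
for n,(u0,u1,v0,v1) in dict(fixture=(255,395,228,290),dial=(125,175,180,250),brush=(130,182,272,330),bottle=(455,485,180,205),mic=(445,500,255,300)).items(): print(n,(D[v0:v1,u0:u1]>40).sum())
cv2.imwrite("pics/top2.png",d["img"][...,::-1])
```

```text
20.5 [ 0.33036205 -0.36717564  0.30452961] [ 0.8464255   0.38574371 -0.83697756]
a 15 0.1442
b 14 0.1457
c 16 0.14
d 15 0.1438
e 14 0.1537
fixture 0
dial 0
brush 0
bottle 0
mic 1107
```

View pics/top2.png

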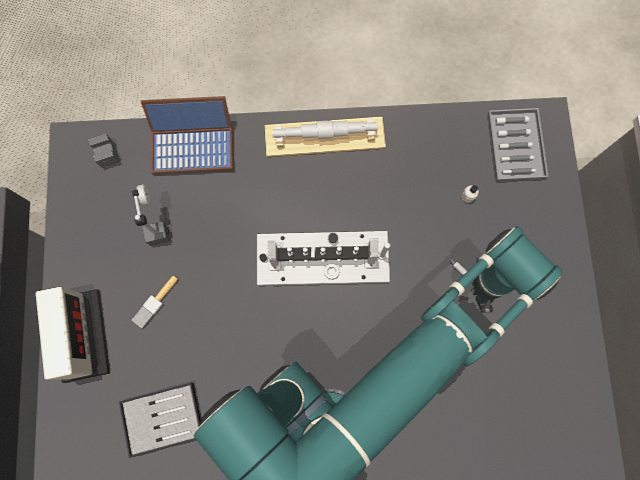

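Top view: the fixture, buttons, ring, jar, block, dial stand, brush and bottle are unchanged. The micrometer around (470,278) is hidden under the arm, which is well above it.

```bash
python3 -c "
from plant import r
print(r.finish_job(), r.sense()['time'])"
```

```text
the job is handed in; nothing more can be done
the job is handed in; nothing more can be done
```

I pressed the five probes one at a time with the shut fingertip, starting at the stop-post end (the fixture's −y end), in the order a, b, c, d, e. I handed the job in at about 20.5 s. The system gives no verdict, so these are my own checks.

- **Press depth:** the fingertip height against the button heights from the camera gives about 5 mm in for each probe, 5.5 mm for a. The averaged spring force was 1.1–1.4 N, which means about 4–6 mm. The two estimates agree within about 1 mm, but force noise leaves each uncertain by about 1 mm. The target was about 4 mm.
- **Springing back:** in the last top view, all five buttons were within 1 mm of their starting heights. The hand was clear, with the fingertip at about 0.30 m.
- **Loose things:** the pictures show no change at the fixture (with the ring, jar and gauge block), the dial stand, the brush or the oil bottle.
- **Not checked:** the micrometer was hidden under the arm in the last picture. The fingertip passed about 0.3 m above it and recorded no contact force.

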